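Thread the spindle back into the bag-roll stand and hold it

TASK

Lift the spindle off its wooden rest by the orange handle and thread it, tip first, through the red-rimmed bushing of the blue bag-roll stand and on through the brass-rimmed one, until its whole black tip and a little bare metal (no more than about 15 mm) stand out on the far side. Finish while still holding it there by the handle, level and steady and not pressing hard on the bushings, so that I can fit the clip: do not let go. Leave the other things on the counter where they are.

Things in the scene. Friction and masses are not known exactly. Their poses are not given: they have to be found in the camera images.
- spindle_grip (a point): Centre of the spindle's handle: an orange box 70 mm long, 20 wide, 24 tall, 45 mm above the counter as it lies level on the rest. x: along the tube from handle to tip; z: up as it lies. The spindle is one rigid piece, about 160 g (0.7 to 1.4 times that), balanced about 40 mm ahead of this point, towards the tip.
- spindle_tip (a point): End of the spindle's tip, 215 mm ahead of the handle's centre; axes as the handle's. A straight bare-metal tube, 10 mm in diameter and 180 mm long with the tip, leaves the middle of the handle's front end; its last 22 mm are black, the final 9 mm tapering to 4 mm.
- rest: Fixed light-wood rest under the spindle, 190 x 50 mm, 12 mm plinth. Origin on the counter below the handle's centre (to 10 mm); x towards the tip. A block 29 mm behind it (28 wide, 33 tall) carries the handle's rear end; a fork 105 mm ahead (40 wide, 54 tall, open at the top) carries the tube. The spindle lifts straight up.
- stand: Empty blue bag-roll stand, fixed: base 100 x 130 x 10 mm, two cheeks 60 mm wide, 110 tall, 16 thick, inner faces 78 mm apart, nothing between. Origin at the centre of its underside; y along the common axis of the bushings, from the red-rimmed to the brass-rimmed. Each is a plain 16 mm round bore, level, 80 mm above the counter.
- stand_in (a point): Centre of the red-rimmed bushing's mouth, on the outer face of its cheek (where the spindle enters), 55 mm from the stand's middle; axes as the stand's.
- stand_out (a point): Centre of the brass-rimmed bushing on the outer face of its cheek (where the tip comes out), 55 mm from the middle on the other side; axes as the stand's.
- roll_a: Bystander: a spare bag roll standing on end: white cylinder 80 mm across, 90 mm tall; origin at the centre of its underside
- roll_b: Bystander: the other spare bag roll, the same; origin at the centre of its underside
- jar: Bystander: orange-brown spice jar with a red lid, 84 mm across, 100 mm tall; origin at the centre of its underside
- sauce: Bystander: dark sauce bottle with a green band, 60 mm across, 190 mm tall; origin at the centre of its underside
- weight: Bystander: brass scale weight, 44 mm across, 44 mm tall; origin at the centre of its underside
- dish: Bystander: small steel dish, 76 mm across, 32 mm tall; origin at the centre of its underside
- scoop: Bystander: small wooden-handled spoon 160 mm long lying flat, under 30 mm tall; origin near its middle, x along it
Not all that is in view belongs to the job. What is meant by the rest is not purple or turquoise, and is the larger of those in its own colour.

How it is judged:
By the outcome, as a careful person would: the job done as asked, in the order asked, and still so for the second after the job is handed in, while the arm keeps its last pose, push and grip.
It also fails if it takes over 45 s, if anything falls off the work surface, if the arm or the gripper's body presses on something with over 40 N, if the wrist force passes 120 N, or if a joint passes its speed limit or range.

ROBOT

A 6-joint arm with a two-finger parallel gripper is mounted at the origin on the work surface. World frame = base frame: x ahead of the robot, y to its left, z up, the work surface at z = 0. Lengths are in m, angles in degrees, forces in N, time in s.
With the tool pointing down it reaches from about 0.375 to 0.9 m from the base axis. Payload 3.1 kg.
Tool frame: the origin (TCP) lies on the centre line of the jaws, within the pads' length; the fingertips stand 8 mm ahead of it and the grasp point (between the pads) lies 11 mm behind it; z points along the fingers, y is the direction in which the jaws open and shut (so a half turn about z gives the same grasp; the last joint's range is limited). The gripper opens to 87 mm and grips with 3 to 60 N. Pads are 19 mm wide; open, the fingers measure 117 mm over their backs; the gripper's body (75 mm by 190 mm) begins 51 mm behind the grasp point.
Start: joints at [59.731, 30.224, 82.088, -0, 67.689, -10.227], TCP at [0.214, 0.587, 0.231] pointing down, gripper open.
Joint ranges: [-176.69, 176.69], [-43.24, 126.21], [12.49, 139.97], [-82, 262], [0, 151.66], [-163.58, 163.58]. Speed limits (degrees/s): [159.86, 159.86, 180, 180, 180, 180].

INTERFACE

Orientations are given as a 3x3 rotation matrix whose columns are the frame's x, y, z axes.
In Python, from rig import * gives the robot as it stands. The module is installed in compiled form; this text tells all that it offers.
- The arm moves only by the tool arm_command, never from a script. Its argument "commands" is a list of rows, each an object with "translation": the shift along the tool's x, y, z scaled (see below), a list of three; "dr": the turn, a rotation vector about the tool's x, y, z scaled (see below), a list of three; "jaw": the closure, from 0 (fully open) to 1 (shut). In form: [{"translation": [x, y, z], "dr": [ax, ay, az], "jaw": jaw}, ...]. A call has 1 to 12 rows; each row shifts and turns the commanded pose from where the row before left it, along the tool's axes as they then stand; what a row does not reach is not made up. The controller multiplies each number of a shift by 25 mm and each number of a turn by 6 degrees. A row lasts 1/12 s, in which the tool goes at most 41.7 mm and 7.16 degrees, less where a joint would pass 70% of its speed; a pose out of reach is approached as far as the arm can. A call with a number of a shift or a turn outside -1 to 1 is refused whole. A call with a gripper value outside its range is refused whole. The fingers move at their own pace and stop on an object; the grip force is fixed at half the most. Time passes only in rows, so rows that do not move let the fingers close. It gives the time, the measured TCP pose, the force and the opening at its end, in the units of the state.
- read_state(): the state, without advancing time (a new reading comes with each control period).
- capture(name): name is "side" or "top"; returns (picture, depth): 420x560x3 uint8, red, green, blue; 420x560 float32, m along the optical axis (not along the pixel's ray), 0 where there is no reading.
- camera_model(name): a dict with "intrinsics" (3x3 intrinsics, pixels), "pose" (4x4, takes a point from camera to world coordinates). Camera axes: x right, y down, z forward; pixel columns grow to the right and rows downward; lengths in m; the calibration is good to about 2 mm. A picture is of the moment at which its call begins. camera_model takes no time and is no camera call.
- hand_in(): hands the job in, once; it reports no verdict.
The state is a dict: "time_s": time; "joint_positions": joint angles; "qvel": joint speeds; "tau": joint torques, N m; "position": TCP position; "tcp_rot": TCP orientation; "force": force on the tool from outside, world axes, zero at the start; "moment": the same for the moment, N m; "opening": opening from 0.0 (shut) to 1.0 (fully open).
Only numpy, scipy, OpenCV 4.12 (cv2) and the standard library are available. Lean on these libraries where they do the work, as an engineer would, in place of code of your own. Each camera call takes 0.05 s, during which the arm holds its last target.

## Working session

There is one attempt and no reset: what is moved stays moved. The work goes in short steps, Python scripts to look and compute and a tool call to move; the robot and the scene stay as the last step left them, time stands still between calls to the robot, and variables do not carry over. Pictures are saved under pics/ and viewed, and the job is handed in when it is done.

Besides the shell and the picture viewer there is one more tool, called after "Emit:" by a JSON object that holds its "name" and its "arguments", one argument or row to a line. arm_command: Moves the arm, as the interface text tells. Its arguments: {"type":"object","properties":{"commands":{"type":"array"}},"required":["commands"]}

```bash
mkdir -p pics
python3 - <<'E'
from rig import *
import cv2,numpy as np
for n in("side","top"):
    p,d=capture(n); cv2.imwrite(f"pics/{n}0.png",p[:,:,::-1]); np.savez(f"{n}0.npz",p=p,d=d)
    m=camera_model(n);print(n,np.round(m["intrinsics"],1).tolist(),np.round(m["pose"],3).tolist())
s=read_state()
print({k:np.round(v,3).tolist() for k,v in s.items()})
E
```

```text
side [[430.3, 0.0, 285.7], [0.0, 430.3, 211.2], [0.0, 0.0, 1.0]] [[0.833, -0.272, 0.482, -0.025], [-0.553, -0.443, 0.706, -0.838], [0.021, -0.854, -0.519, 0.691], [0.0, 0.0, 0.0, 1.0]]
top [[539.5, 0.0, 266.1], [0.0, 539.5, 209.5], [0.0, 0.0, 1.0]] [[0.01, -0.978, 0.206, 0.216], [-1.0, -0.009, 0.004, -0.04], [-0.002, -0.206, -0.978, 1.641], [0.0, 0.0, 0.0, 1.0]]
{'time_s': 0.1, 'joint_positions': [59.731, 30.272, 82.149, 0.0, 67.691, -10.228], 'qvel': [0.019, -0.019, -0.203, -0.043, -0.016, 0.01], 'tau': [-0.0, -44.099, -17.715, 0.063, 0.053, -0.0], 'position': [0.214, 0.587, 0.23], 'tcp_rot': [[-0.939, 0.343, -0.001], [0.343, 0.939, -0.002], [0.0, -0.002, -1.0]], 'force': [-0.224, -0.413, 0.115], 'moment': [0.025, -0.011, -0.017], 'opening': 1.0}
```

View pics/top0.png

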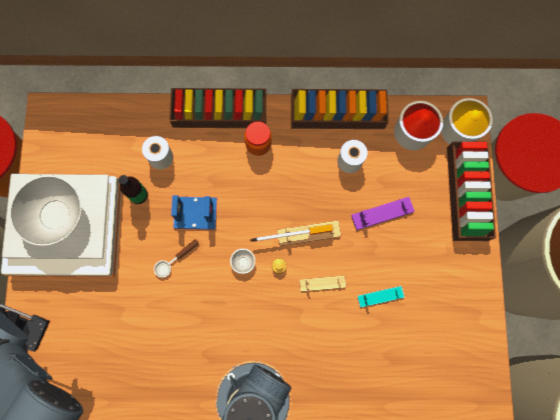

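View pics/side0.png

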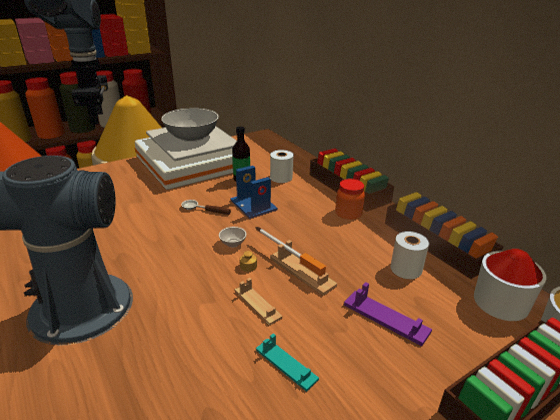

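The spindle (handle about (321,229), tip about (253,240) in top view) lies on the larger wooden rest. The stand is at about (194,212), and the red bushing faces the spindle. I'll zoom in next and measure.

```bash
cat > h.py <<'E'
import numpy as np,cv2
from rig import camera_model
def load(n,k=0):
    z=np.load(f"{n}{k}.npz");return z['p'],z['d']
def pts(n,d):
    m=camera_model(n);K=np.array(m["intrinsics"]);T=np.array(m["pose"])
    v,u=np.mgrid[:d.shape[0],:d.shape[1]]
    c=np.stack([(u-K[0,2])/K[0,0]*d,(v-K[1,2])/K[1,1]*d,d],-1)
    return c@T[:3,:3].T+T[:3,3]
def ray(n,u,v,z):
    m=camera_model(n);K=np.array(m["intrinsics"]);T=np.array(m["pose"])
    r=T[:3,:3]@np.array([(u-K[0,2])/K[0,0],(v-K[1,2])/K[1,1],1]);o=T[:3,3]
    return o+r*(z-o[2])/r[2]
def proj(n,P):
    m=camera_model(n);K=np.array(m["intrinsics"]);T=np.array(m["pose"])
    c=(np.asarray(P)-T[:3,3])@T[:3,:3];q=c@K.T
    return q[...,:2]/q[...,2:]
E
python3 - <<'E'
from h import *
p,d=load("top");a=cv2.resize(p[180:280,160:350],None,fx=4,fy=4,interpolation=cv2.INTER_CUBIC)
cv2.imwrite("pics/topz.png",a[:,:,::-1])
p2,d2=load("side");a=cv2.resize(p2[155:305,220:400],None,fx=4,fy=4,interpolation=cv2.INTER_CUBIC)
cv2.imwrite("pics/sidez.png",a[:,:,::-1])
for n,p,d in(("top",p,d),("side",p2,d2)):
    P=pts(n,d);hsv=cv2.cvtColor(p,cv2.COLOR_RGB2HSV)
    # stand blue
    b=(hsv[...,0]>100)&(hsv[...,0]<125)&(hsv[...,1]>140)&(hsv[...,2]>40)&(d>0)&(P[...,0]>.4)&(P[...,0]<.75)&(P[...,1]>0)&(P[...,1]<.25)
    Q=P[b];print(n,"blue",len(Q),np.percentile(Q,[1,50,99],axis=0).round(3).tolist())
    t=Q[Q[:,2]>.1];print(len(t));
    for s in(1,-1):
        k=t[(t[:,1]-np.median(Q[:,1]))*s>0]
        if len(k): print(" cheek top",s,k.min(0).round(3),k.max(0).round(3),k.mean(0).round(3))
    z=P[...,2]
    m=(z>.038)&(z<.07)&(P[...,0]>.45)&(P[...,0]<.62)&(P[...,1]<-.03)&(P[...,1]>-.28)&(hsv[...,0]<20)&(hsv[...,1]>200)&(hsv[...,2]>150)
    H=P[m];print("handle",len(H),np.percentile(H,[1,50,99],axis=0).round(3).tolist())
E
```

```text
top blue 1126 [[0.502, 0.126, 0.001], [0.541, 0.188, 0.012], [0.595, 0.243, 0.114]]
201
 cheek top 1 [0.52  0.223 0.101] [0.577 0.24  0.116] [0.548 0.231 0.109]
 cheek top -1 [0.518 0.129 0.101] [0.575 0.146 0.117] [0.546 0.138 0.109]
handle 19 [[0.481, -0.229, 0.05], [0.486, -0.202, 0.055], [0.503, -0.167, 0.06]]
side blue 887 [[0.501, 0.128, 0.006], [0.535, 0.211, 0.061], [0.591, 0.241, 0.11]]
173
 cheek top 1 [0.52 0.22 0.1 ] [0.58  0.243 0.112] [0.547 0.23  0.107]
 cheek top -1 [0.517 0.129 0.1  ] [0.576 0.15  0.111] [0.545 0.136 0.106]
handle 140 [[0.481, -0.231, 0.053], [0.494, -0.199, 0.056], [0.507, -0.164, 0.058]]
```

View pics/topz.png

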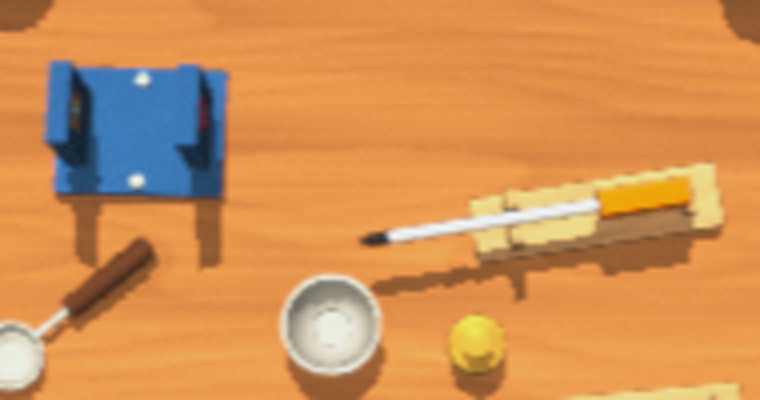

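View pics/sidez.png

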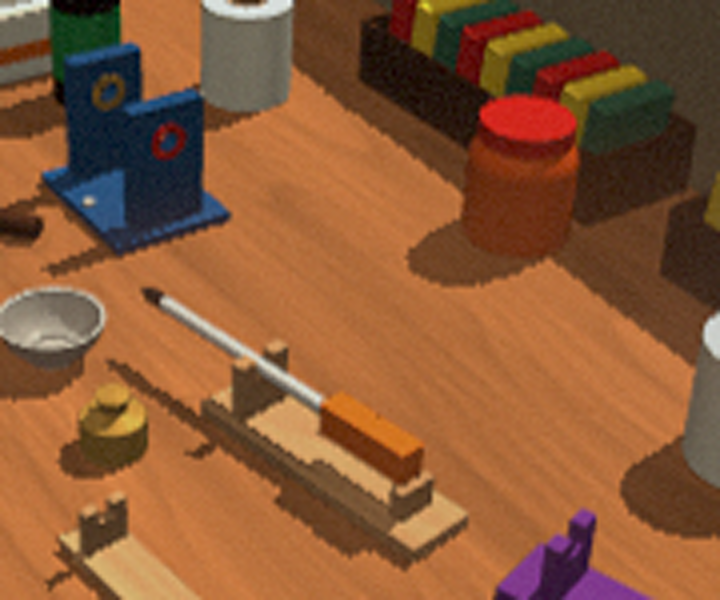

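```bash
cat >> h.py <<'E'
from scipy.optimize import minimize
def box(cx,cy,cz,lx,ly,lz):
    return np.array([[cx+a*lx/2,cy+b*ly/2,cz+c*lz/2] for a in(-1,1) for b in(-1,1) for c in(-1,1)])
STAND=[box(0,0,.005,.1,.13,.01),box(0,.047,.055,.06,.016,.11),box(0,-.047,.055,.06,.016,.11)]
HAND=[box(0,0,0,.07,.02,.024)]
S=4
def rend(n,parts,R,t,roi):
    x0,y0,x1,y1=roi;m=np.zeros(((y1-y0)*S,(x1-x0)*S),np.uint8)
    for b in parts:
        q=(proj(n,b@R.T+t)-[x0-.5,y0-.5])*S-.5
        h=cv2.convexHull(np.round(q*16).astype(np.int32).reshape(-1,1,2))
        cv2.fillConvexPoly(m,h,255,shift=4)
    return cv2.resize(m,(x1-x0,y1-y0),interpolation=cv2.INTER_AREA)/255.
def Rz(a):
    c,s=np.cos(a),np.sin(a);return np.array([[c,-s,0],[s,c,0],[0,0,1.]])
def fit(parts,masks,rois,x0,f,steps):
    def cost(x):
        R,t=f(x);return sum(np.abs(rend(n,parts,R,t,rois[n])-masks[n]).sum() for n in masks)
    sim=np.vstack([x0]+[np.array(x0)+np.eye(len(x0))[i]*steps[i] for i in range(len(x0))])
    r=minimize(cost,x0,method="Nelder-Mead",options=dict(initial_simplex=sim,xatol=1e-5,fatol=1e-3,maxiter=600))
    return r.x,r.fun,sum(m.sum() for m in masks.values())
def crop(m,r): return m[r[1]:r[3],r[0]:r[2]].astype(float)
E
python3 - <<'E'
from h import *
rs={"top":(165,188,225,238),"side":(226,160,284,222)}
rh={"top":(300,218,345,244),"side":(296,245,330,280)}
ms={};mh={};V={}
for n in rs:
    p,d=load(n);h=cv2.cvtColor(p,cv2.COLOR_RGB2HSV).astype(int)
    m=(h[...,0]>95)&(h[...,0]<130)&(h[...,1]>90)
    x0,y0,x1,y1=rs[n];c=m[y0:y1,x0:x1].astype(np.uint8)
    c=cv2.morphologyEx(c,cv2.MORPH_CLOSE,np.ones((5,5)));ms[n]=c.astype(float)
    m=(h[...,0]<22)&(h[...,1]>215)&(h[...,2]>100);mh[n]=crop(m,rh[n])
    V[n]=cv2.resize(np.hstack([c*255]),None,fx=5,fy=5,interpolation=0)
    cv2.imwrite(f"pics/m_{n}.png",V[n]);cv2.imwrite(f"pics/mh_{n}.png",cv2.resize(mh[n]*255,None,fx=8,fy=8,interpolation=0))
f=lambda x:(Rz(x[2]),np.array([x[0],x[1],0]))
for sel in(["top"],["side"],["top","side"]):
    x,c,a=fit(STAND,{n:ms[n] for n in sel},rs,[.547,.184,-.02],f,[.005,.005,.05]);print("stand",sel,x.round(4),np.degrees(x[2]).round(2),c,a)
f=lambda x:(Rz(x[2]),np.array([x[0],x[1],.045]))
for sel in(["top"],["side"],["top","side"]):
    x,c,a=fit(HAND,{n:mh[n] for n in sel},rh,[.493,-.199,1.73],f,[.005,.005,.05]);print("hand",sel,x.round(4),np.degrees(x[2]).round(2),c,a)
    T=np.r_[x[:2],.045]+Rz(x[2])@[.215,0,0];print(T.round(4),proj("top",T).round(1),proj("side",T).round(1))
E
```

```text
stand ['top'] [0.5502 0.1852 0.016 ] 0.91 110.19607843137254 1344.0
stand ['side'] [ 0.5509  0.1906 -0.0629] -3.6 153.50980392156862 1402.0
stand ['top', 'side'] [ 0.5503  0.1878 -0.0384] -2.2 286.2352941176471 2746.0
hand ['top'] [ 0.4932 -0.1977  1.7612] 100.91 67.95686274509804 127.0
[0.4525 0.0134 0.045 ] [249.7 242.2] [253.5 227.8]
hand ['side'] [ 0.496  -0.1943  1.6451] 94.25 215.8862745098039 145.0
[0.4801 0.0201 0.045 ] [247.6 233. ] [261.  223.8]
hand ['top', 'side'] [ 0.4949 -0.1957  1.6746] 95.95 289.9725490196078 272.0
[0.4726 0.0181 0.045 ] [248.2 235.5] [259.1 224.9][ WARN:0@1.371] global loadsave.cpp:1063 imwrite_ Unsupported depth image for selected encoder is fallbacked to CV_8U.
```

Run:
```python
import cv2,numpy as np
a=[cv2.resize(cv2.imread(f"pics/{k}.png",0),(300,280),interpolation=0) for k in("m_top","m_side","mh_top","mh_side")]
cv2.imwrite("pics/mm.png",np.vstack([np.hstack(a[:2]),np.hstack(a[2:])]))
from h import *
p,d=load("top");h=cv2.cvtColor(p,cv2.COLOR_RGB2HSV)
print(h[229,312:336].tolist());
p,d=load("side");h=cv2.cvtColor(p,cv2.COLOR_RGB2HSV);print(h[262,300:326].tolist())
```

```text
[[21, 244, 237], [21, 241, 237], [21, 244, 237], [21, 244, 237], [21, 244, 237], [21, 244, 237], [21, 244, 237], [21, 244, 237], [21, 244, 237], [20, 244, 237], [21, 244, 238], [20, 244, 237], [20, 244, 237], [20, 244, 237], [20, 244, 237], [20, 244, 237], [20, 244, 237], [20, 244, 237], [20, 244, 236], [20, 244, 235], [17, 192, 232], [18, 143, 233], [22, 119, 236], [23, 110, 237]]
[[11, 199, 113], [9, 218, 102], [10, 203, 108], [12, 233, 103], [11, 222, 107], [13, 238, 106], [11, 223, 105], [11, 217, 107], [11, 239, 98], [11, 230, 132], [13, 213, 187], [14, 217, 208], [14, 214, 214], [14, 211, 213], [14, 211, 212], [14, 212, 212], [14, 216, 211], [14, 217, 210], [14, 218, 213], [14, 213, 212], [13, 194, 195], [12, 179, 184], [12, 172, 173], [12, 167, 173], [12, 167, 169], [13, 169, 166]]
```

View pics/mm.png

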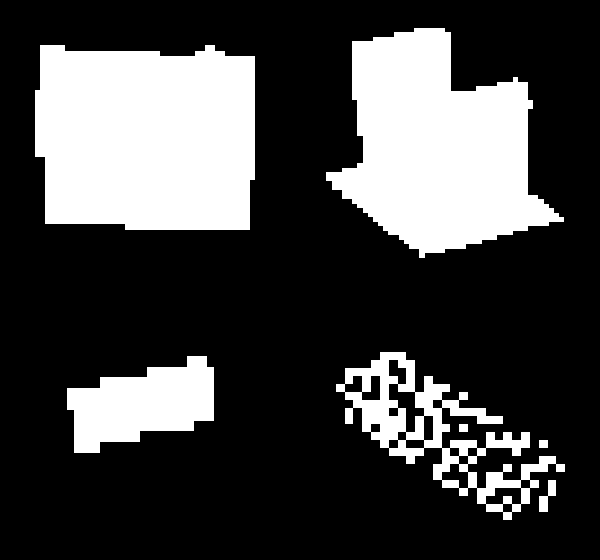

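Run:
```python
from h import *
def draw(n,parts,R,t,roi,k):
    p,d=load(n);x0,y0,x1,y1=roi;a=cv2.resize(p[y0:y1,x0:x1],None,fx=k,fy=k,interpolation=0)[:,:,::-1].copy()
    for b in parts:
        q=(proj(n,b@R.T+t)-[x0-.5,y0-.5])*k-.5
        for i in range(8):
            for j in(1,2,4):
                if not i&j: cv2.line(a,tuple(np.int32(q[i])),tuple(np.int32(q[i|j])),(0,255,0),1)
    return a
A=draw("top",STAND,Rz(-.01),np.array([.547,.185,0]),(165,185,225,240),6.0)
B=draw("side",STAND,Rz(-.01),np.array([.547,.185,0]),(226,160,284,222),6.0)
h=min(len(A),len(B));cv2.imwrite("pics/ov.png",np.hstack([A[:h],B[:h]]))
```

```text
(no output)
```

View pics/ov.png

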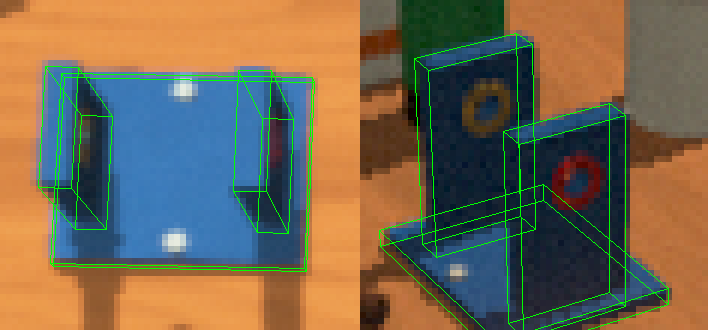

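Run:
```python
from h import *
rs={"top":(165,188,225,238),"side":(226,160,284,222)}
ms={}
for n in rs:
    p,d=load(n);h=cv2.cvtColor(p,cv2.COLOR_RGB2HSV).astype(int)
    m=(h[...,0]>95)&(h[...,0]<130)&(h[...,1]>90)
    c=crop(m,rs[n]).astype(np.uint8);ms[n]=cv2.morphologyEx(c,cv2.MORPH_CLOSE,np.ones((5,5))).astype(float)
f=lambda x:(Rz(x[2]),np.array([x[0],x[1],0]))
r=rend("side",STAND,*f([.547,.185,-.01]),rs["side"]);print(np.abs(r-ms["side"]).sum(),r.sum(),ms["side"].sum())
D=np.hstack([ms["side"],r,np.abs(r-ms["side"])])
cv2.imwrite("pics/dd.png",cv2.resize((D*255).astype(np.uint8),None,fx=4,fy=4,interpolation=0))
```

```text
197.7450980392157 1588.6 1402.0
```

View pics/dd.png

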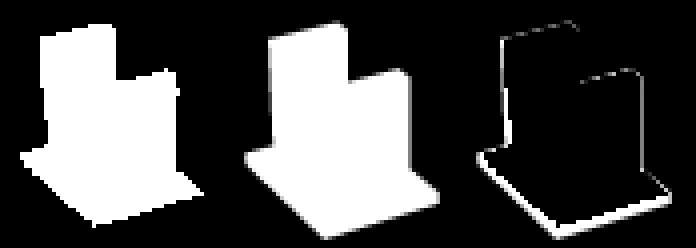

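Run:
```python
from h import *
p,d=load("side");h=cv2.cvtColor(p,cv2.COLOR_RGB2HSV).astype(int);P=pts("side",d)
v,u=np.mgrid[:420,:560]
red=((h[...,0]<10)|(h[...,0]>165))&(h[...,1]>110)&(abs(u-262)<9)&(abs(v-190)<9)
br=(h[...,0]<40)&(h[...,0]>8)&(h[...,1]>60)&(abs(u-247)<6)&(abs(v-178)<6)
for k,m in(("red",red),("br",br)):
    pp=np.stack([u[m],v[m]],-1).astype(np.float32);e=cv2.minAreaRect(pp) if len(pp)<5 else cv2.fitEllipse(cv2.convexHull(pp))
    print(k,len(pp),pp.mean(0),e, "depth pts",np.median(P[m],0).round(4))
    for c in(pp.mean(0),e[0]): print(ray("side",c[0],c[1],.08).round(4))
# tube: bright low-sat pixels near spindle
for n in("top","side"):
    p,d=load(n);h=cv2.cvtColor(p,cv2.COLOR_RGB2HSV).astype(int);P=pts(n,d)
    m=(h[...,1]<70)&(h[...,2]>150)
    m&= ((u>252)&(u<312)&(v>225)&(v<245)) if n=="top" else ((u>258)&(u<303)&(v>226)&(v<258))
    pp=np.stack([u[m],v[m]],-1).astype(np.float32)
    l=cv2.fitLine(pp,cv2.DIST_HUBER,0,.01,.01).ravel();print(n,len(pp),pp.min(0),pp.max(0),l)
    t=((pp-l[2:])@l[:2]);a,b=l[2:]+l[:2]*t.min(),l[2:]+l[:2]*t.max()
    A,B=ray(n,*a,.045),ray(n,*b,.045);print(A.round(4),B.round(4),np.linalg.norm(A-B))
    w=(B-A)*np.sign(A[1]-B[1])*-1;print("ang",np.degrees(np.arctan2(w[1],w[0])), "x at y=-.2",A[0]+(B-A)[0]/(B-A)[1]*(-.2-A[1]))
    Q=P[m];print("z med",np.median(Q[:,2]))
    dk=(h[...,2]<75)&(abs(u-(254 if n=="top" else 257))<6)&(abs(v-(239 if n=="top" else 229))<5)
    print("dark",u[dk].tolist(),v[dk].tolist())
```

```text
red 53 [261.5849  189.83018] ((261.6322021484375, 189.86471557617188), (8.159762382507324, 9.774208068847656), 33.92563247680664) depth pts [0.5503 0.1316 0.0799]
[0.5489 0.1318 0.08  ]
[0.5489 0.1315 0.08  ]
br 43 [246.44186 177.51163] ((246.58828735351562, 177.52923583984375), (7.119610786437988, 9.405274391174316), 27.559444427490234) depth pts [0.5514 0.2256 0.0798]
[0.5498 0.2256 0.08  ]
[0.5501 0.2253 0.08  ]
top 171 [257. 230.] [309. 240.] [ 9.8776430e-01 -1.5595426e-01  2.8364737e+02  2.3457539e+02]
[ 0.4629 -0.0081  0.045 ] [ 0.4893 -0.164   0.045 ] 0.15815109495833934
ang 99.61544930760476 x at y=-.2 0.49538206611112295
z med 0.04811236607089353
dark [254, 255, 252, 253, 254] [239, 239, 240, 240, 240]
side 108 [260. 229.] [299. 255.] [  0.8396852   0.5430734 279.959     241.9286   ]
[ 0.4647 -0.0026  0.045 ] [ 0.4894 -0.1501  0.045 ] 0.14949160613832826
ang 99.48743290548593 x at y=-.2 0.49770128229965965
z med 0.04775117657072592
dark [257, 256, 257, 258, 259, 257, 258, 259, 258, 259] [227, 228, 228, 228, 228, 229, 229, 229, 230, 230]
```

The two cameras agree to about 2 mm. The spindle axis is at about 99.5°, the handle centre at about (.496, -.1985) and the red mouth at about (.549, .1315, .08). The brass inner ring is 94 mm further on, as it should be. I'll turn the tool first.

Emit:
{"name": "arm_command", "arguments": {
  "commands": [
    {"translation": [0,0,0],"dr": [0,0,0.915],"jaw": 0},
    {"translation": [0,0,0],"dr": [0,0,0.915],"jaw": 0},
    {"translation": [0,0,0],"dr": [0,0,0.915],"jaw": 0},
    {"translation": [0,0,0],"dr": [0,0,0.915],"jaw": 0},
    {"translation": [0,0,0],"dr": [0,0,0.915],"jaw": 0},
    {"translation": [0,0,0],"dr": [0,0,0.915],"jaw": 0},
    {"translation": [0,0,0],"dr": [0,0,0.915],"jaw": 0},
    {"translation": [0,0,0],"dr": [0,0,0.915],"jaw": 0},
    {"translation": [0,0,0],"dr": [0,0,0.915],"jaw": 0},
    {"translation": [0,0,0],"dr": [0,0,0.915],"jaw": 0},
    {"translation": [0,0,0],"dr": [0,0,0.915],"jaw": 0},
    {"translation": [0,0,0],"dr": [0,0,0],"jaw": 0}
  ]
}}

```text
time_s: 1.1
position: [0.214, 0.5868, 0.23]
tcp_rot: [[-0.165, 0.986, -0.001], [0.986, 0.165, -0.001], [-0.001, -0.001, -1.0]]
force: [-0.3, -0.5, 0.3]
opening: 1.003
```

```bash
cat >> h.py <<'E'
def show(tgt,s=None):
    from rig import read_state
    s=read_state();R=np.array(s["tcp_rot"]);p=np.array(s["position"])
    print("t",round(s["time_s"],2),"pos",p.round(4),"yawx",np.degrees(np.arctan2(R[1,0],R[0,0])).round(2),"z",R[:,2].round(4),"F",np.round(s["force"],2),"M",np.round(s["moment"],3),"open",round(s["opening"],3),"j",np.round(s["joint_positions"],1))
    if tgt is not None: print("shift units",((np.array(tgt)-p)@R/.025).round(3))
E
python3 -c "
from h import *
show([.40,.30,.231]);show([.4937,-.1837,.13])"
```

```text
t 1.1 pos [0.214  0.5868 0.23  ] yawx 99.48 z [-6.e-04 -1.e-03 -1.e+00] F [-0.3  -0.49  0.28] M [-0.081 -0.014  0.022] open 1.003 j [59.7 30.3 82.1  0.  67.7 50.3]
shift units [-12.542   5.451  -0.032]
t 1.1 pos [0.214  0.5868 0.23  ] yawx 99.48 z [-6.e-04 -1.e-03 -1.e+00] F [-0.3  -0.49  0.28] M [-0.081 -0.014  0.022] open 1.003 j [59.7 30.3 82.1  0.  67.7 50.3]
shift units [-32.24    5.965   4.024]
```

Emit:
{"name": "arm_command", "arguments": {
  "commands": [
    {"translation": [-0.95,0.45,0],"dr": [0,0,0],"jaw": 0},
    {"translation": [-0.95,0.45,0],"dr": [0,0,0],"jaw": 0},
    {"translation": [-0.95,0.45,0],"dr": [0,0,0],"jaw": 0},
    {"translation": [-0.95,0.45,0],"dr": [0,0,0],"jaw": 0},
    {"translation": [-0.95,0.45,0],"dr": [0,0,0],"jaw": 0},
    {"translation": [-0.95,0.45,0],"dr": [0,0,0],"jaw": 0},
    {"translation": [-0.95,0.45,0],"dr": [0,0,0],"jaw": 0},
    {"translation": [-0.95,0.45,0],"dr": [0,0,0],"jaw": 0},
    {"translation": [-0.95,0.45,0],"dr": [0,0,0],"jaw": 0},
    {"translation": [-0.95,0.45,0],"dr": [0,0,0],"jaw": 0},
    {"translation": [-0.95,0.45,0],"dr": [0,0,0],"jaw": 0},
    {"translation": [-0.95,0.45,0],"dr": [0,0,0],"jaw": 0}
  ]
}}

```text
time_s: 2.1
position: [0.395, 0.3274, 0.2304]
tcp_rot: [[-0.169, 0.986, -0.0], [0.986, 0.169, -0.0], [-0.0, -0.0, -1.0]]
force: [0.9, 0.7, -0.6]
opening: 0.998
```

Emit:
{"name": "arm_command", "arguments": {
  "commands": [
    {"translation": [-0.95,0.05,0],"dr": [0,0,0],"jaw": 0},
    {"translation": [-0.95,0.05,0],"dr": [0,0,0],"jaw": 0},
    {"translation": [-0.95,0.05,0],"dr": [0,0,0],"jaw": 0},
    {"translation": [-0.95,0.05,0],"dr": [0,0,0],"jaw": 0},
    {"translation": [-0.95,0.05,0],"dr": [0,0,0],"jaw": 0},
    {"translation": [-0.95,0.05,0],"dr": [0,0,0],"jaw": 0},
    {"translation": [-0.95,0.05,0],"dr": [0,0,0],"jaw": 0},
    {"translation": [-0.95,0.05,0],"dr": [0,0,0],"jaw": 0},
    {"translation": [-0.95,0.05,0],"dr": [0,0,0],"jaw": 0},
    {"translation": [-0.95,0.05,0],"dr": [0,0,0],"jaw": 0},
    {"translation": [-0.95,0.05,0],"dr": [0,0,0],"jaw": 0},
    {"translation": [-0.95,0.05,0],"dr": [0,0,0],"jaw": 0}
  ]
}}

```text
time_s: 3.1
position: [0.4568, 0.0489, 0.2305]
tcp_rot: [[-0.169, 0.986, -0.0], [0.986, 0.169, 0.0], [0.0, -0.0, -1.0]]
force: [0.3, -0.2, 0.0]
opening: 1.0
```

```bash
python3 -c "
from h import *
show([.4937,-.1837,.13])"
```

```text
t 3.1 pos [0.4568 0.0489 0.2305] yawx 99.73 z [-3.e-04  1.e-04 -1.e+00] F [ 0.31 -0.18  0.03] M [-0.064  0.    -0.006] open 1.0 j [ -7.9  17.5 105.    0.   57.5 -17.6]
shift units [-9.42  -0.115  4.018]
```

Emit:
{"name": "arm_command", "arguments": {
  "commands": [
    {"translation": [-0.9,0,0.2],"dr": [0,0,0],"jaw": 0},
    {"translation": [-0.9,0,0.3],"dr": [0,0,0],"jaw": 0},
    {"translation": [-0.9,0,0.4],"dr": [0,0,0],"jaw": 0},
    {"translation": [-0.9,0,0.4],"dr": [0,0,0],"jaw": 0},
    {"translation": [-0.9,0,0.4],"dr": [0,0,0],"jaw": 0},
    {"translation": [-0.9,0,0.4],"dr": [0,0,0],"jaw": 0},
    {"translation": [-0.9,0,0.4],"dr": [0,0,0],"jaw": 0},
    {"translation": [-0.9,0,0.4],"dr": [0,0,0],"jaw": 0},
    {"translation": [-0.9,0,0.4],"dr": [0,0,0],"jaw": 0},
    {"translation": [-0.9,0,0.4],"dr": [0,0,0],"jaw": 0},
    {"translation": [-0.4,0,0.2],"dr": [0,0,0],"jaw": 0},
    {"translation": [0,0,0],"dr": [0,0,0],"jaw": 0}
  ]
}}

```text
time_s: 4.1
position: [0.496, -0.1836, 0.132]
tcp_rot: [[-0.165, 0.986, -0.001], [0.986, 0.165, 0.0], [0.0, -0.001, -1.0]]
force: [-0.6, 0.4, 1.0]
opening: 1.006
```

Run:
```python
from h import *
from rig import *
show([.4937,-.1837,.036])
a=[]
for n,r in(("top",(240,190,360,280)),("side",(250,200,360,290))):
    p,d=capture(n);np.savez(f"{n}1.npz",p=p,d=d);x0,y0,x1,y1=r
    a.append(cv2.resize(p[y0:y1,x0:x1],(400,330),interpolation=cv2.INTER_CUBIC))
cv2.imwrite("pics/c1.png",np.hstack(a)[:,:,::-1])
```

```text
t 4.1 pos [ 0.496  -0.1836  0.132 ] yawx 99.5 z [-6.e-04  2.e-04 -1.e+00] F [-0.57  0.4   0.97] M [-0.079  0.099  0.004] open 1.006 j [-32.4  31.2 101.1  -0.   47.8 -41.9]
shift units [ 0.01  -0.09   3.839]
```

View pics/c1.png

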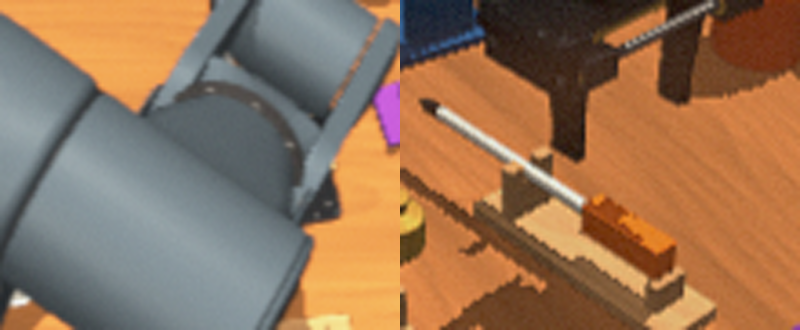

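Run:
```python
from h import *
from rig import *
s=read_state();R=np.array(s["tcp_rot"]);p=np.array(s["position"])
for y in(-.0585,-.0435,.0435,.0585):
    q=proj("side",p+R@[0,y,.008]);print(y,q.round(1),((q-[250,200])*3.65+[400,0]).round())
```

```text
-0.0585 [292.3 242.7] [554. 156.]
-0.0435 [297.  240.2] [572. 147.]
0.0435 [322.9 226.4] [666.  96.]
0.0585 [327.1 224.2] [681.  88.]
```

Emit:
{"name": "arm_command", "arguments": {
  "commands": [
    {"translation": [0,-0.03,0.6],"dr": [0,0,0],"jaw": 0},
    {"translation": [0,-0.03,0.6],"dr": [0,0,0],"jaw": 0},
    {"translation": [0,-0.02,0.6],"dr": [0,0,0],"jaw": 0},
    {"translation": [0,0,0.6],"dr": [0,0,0],"jaw": 0},
    {"translation": [0,0,0.5],"dr": [0,0,0],"jaw": 0},
    {"translation": [0,0,0.5],"dr": [0,0,0],"jaw": 0},
    {"translation": [0,0,0.4],"dr": [0,0,0],"jaw": 0},
    {"translation": [0,0,0],"dr": [0,0,0],"jaw": 0}
  ]
}}

```text
time_s: 4.87
position: [0.4928, -0.1802, 0.037]
tcp_rot: [[-0.168, 0.986, -0.003], [0.986, 0.168, 0.002], [0.002, -0.002, -1.0]]
force: [-0.1, 0.0, 0.2]
opening: 1.0
```

Run:
```python
from h import *
from rig import *
show([.4937,-.1837,.036])
a=[]
for n,r in(("side",(230,200,360,290)),):
    p,d=capture(n);x0,y0,x1,y1=r
    a.append(cv2.resize(p[y0:y1,x0:x1],None,fx=6,fy=6,interpolation=cv2.INTER_CUBIC))
cv2.imwrite("pics/c2.png",np.hstack(a)[:,:,::-1])
```

```text
t 4.87 pos [ 0.4928 -0.1802  0.037 ] yawx 99.67 z [-0.0028  0.0019 -1.    ] F [-0.09  0.03  0.22] M [-0.035  0.079  0.02 ] open 1.0 j [-32.3  40.6 104.4   0.   35.2 -42. ]
shift units [-0.144  0.01   0.041]
```

View pics/c2.png

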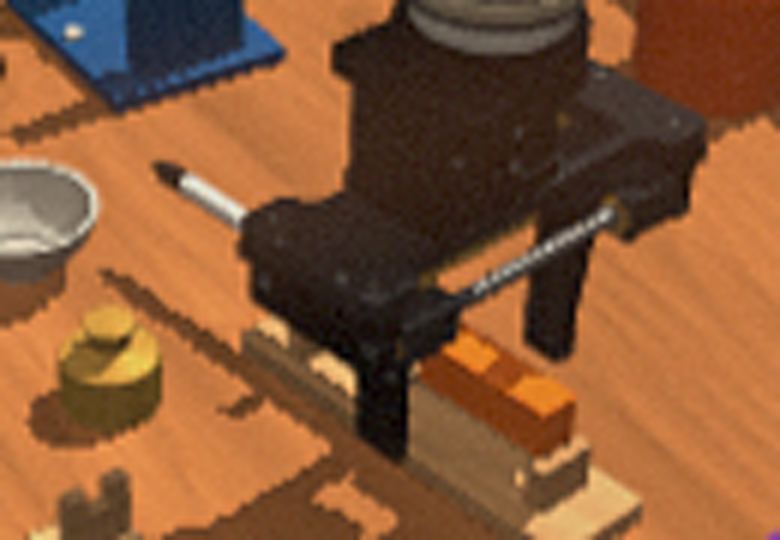

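Emit:
{"name": "arm_command", "arguments": {
  "commands": [
    {"translation": [-0.15,0,0.03],"dr": [0,0,0],"jaw": 0.5},
    {"translation": [0,0,0],"dr": [0,0,0],"jaw": 1},
    {"translation": [0,0,0],"dr": [0,0,0],"jaw": 1},
    {"translation": [0,0,0],"dr": [0,0,0],"jaw": 1},
    {"translation": [0,0,0],"dr": [0,0,0],"jaw": 1},
    {"translation": [0,0,0],"dr": [0,0,0],"jaw": 1},
    {"translation": [0,0,0],"dr": [0,0,0],"jaw": 1},
    {"translation": [0,0,0],"dr": [0,0,0],"jaw": 1}
  ]
}}

```text
time_s: 5.58
position: [0.4945, -0.1858, 0.0374]
tcp_rot: [[-0.166, 0.986, 0.0], [0.986, 0.166, 0.0], [0.0, 0.0, -1.0]]
force: [0.7, 1.0, 0.5]
opening: 0.479
```

```bash
python3 -c "
from h import *
show([.4937,-.1837,.036])"
```

```text
t 5.58 pos [ 0.4945 -0.1858  0.0374] yawx 99.57 z [ 0.  0. -1.] F [0.66 1.02 0.49] M [-0.065  0.044 -0.016] open 0.479 j [-32.7  40.6 104.    0.   35.3 -42.3]
shift units [ 0.086 -0.017  0.054]
```

Emit:
{"name": "arm_command", "arguments": {
  "commands": [
    {"translation": [0,0,0],"dr": [0,0,0],"jaw": 1},
    {"translation": [0,0,0],"dr": [0,0,0],"jaw": 1},
    {"translation": [0,0,0],"dr": [0,0,0],"jaw": 1},
    {"translation": [0,0,0],"dr": [0,0,0],"jaw": 1},
    {"translation": [0,0,0],"dr": [0,0,0],"jaw": 1},
    {"translation": [0,0,0],"dr": [0,0,0],"jaw": 1},
    {"translation": [0,0,0],"dr": [0,0,0],"jaw": 1},
    {"translation": [0,0,0],"dr": [0,0,0],"jaw": 1}
  ]
}}

```text
time_s: 6.25
position: [0.4944, -0.1857, 0.0373]
tcp_rot: [[-0.166, 0.986, -0.0], [0.986, 0.166, 0.0], [0.0, -0.0, -1.0]]
force: [-0.1, -1.1, -0.4]
opening: 0.229
```

```bash
python3 -c "
from h import *
show([.4937,-.1837,.036])"
```

```text
t 6.25 pos [ 0.4944 -0.1857  0.0373] yawx 99.56 z [-2.e-04  1.e-04 -1.e+00] F [-0.13 -1.06 -0.41] M [-0.137  0.104 -0.028] open 0.229 j [-32.7  40.7 104.    0.   35.3 -42.3]
shift units [ 0.084 -0.016  0.05 ]
```

Emit:
{"name": "arm_command", "arguments": {
  "commands": [
    {"translation": [0,0,0],"dr": [0,0,0],"jaw": 1},
    {"translation": [0,0,0],"dr": [0,0,0],"jaw": 1},
    {"translation": [0,0,-0.1],"dr": [0,0,0],"jaw": 1},
    {"translation": [0,0,-0.2],"dr": [0,0,0],"jaw": 1},
    {"translation": [0,0,-0.2],"dr": [0,0,0],"jaw": 1},
    {"translation": [0,0,-0.3],"dr": [0,0,0],"jaw": 1},
    {"translation": [0,0,-0.3],"dr": [0,0,0],"jaw": 1},
    {"translation": [0,0,-0.2],"dr": [0,0,0],"jaw": 1},
    {"translation": [0,0,-0.1],"dr": [0,0,0],"jaw": 1},
    {"translation": [0,0,0],"dr": [0,0,0],"jaw": 1},
    {"translation": [0,0,0],"dr": [0,0,0],"jaw": 1}
  ]
}}

```text
time_s: 7.17
position: [0.4946, -0.1858, 0.0726]
tcp_rot: [[-0.166, 0.986, 0.0], [0.986, 0.166, -0.0], [-0.0, 0.0, -1.0]]
force: [-0.9, -0.1, -1.6]
opening: 0.229
```

Run:
```python
from h import *
from rig import *
a=[]
for n,r in(("top",(160,190,360,280)),("side",(230,160,360,290))):
    p,d=capture(n);np.savez(f"{n}2.npz",p=p,d=d);x0,y0,x1,y1=r
    a.append(cv2.resize(p[y0:y1,x0:x1],(400,int(400/(x1-x0)*(y1-y0))),interpolation=cv2.INTER_CUBIC)[:400])
a[0]=np.vstack([a[0],np.zeros((400-len(a[0]),400,3),np.uint8)])
cv2.imwrite("pics/c3.png",np.hstack(a)[:,:,::-1])
show([.4937,-.1837,.036])
```

```text
t 7.27 pos [ 0.4943 -0.1856  0.0721] yawx 99.57 z [-5.e-04  3.e-04 -1.e+00] F [ 0.64  0.28 -1.68] M [-0.135  0.072  0.032] open 0.225 j [-32.7  37.  103.3  -0.   39.7 -42.3]
shift units [ 0.08  -0.011  1.444]
```

View pics/c3.png

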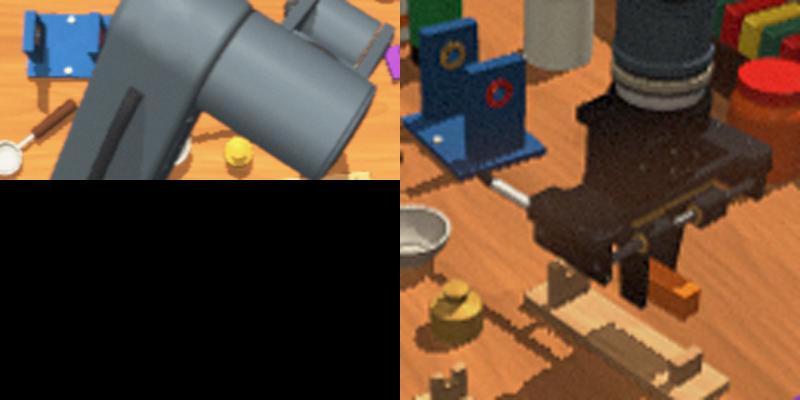

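```bash
cat >> h.py <<'E'
def tubeline(n,k,win):
    p,d=load(n,k);h=cv2.cvtColor(p,cv2.COLOR_RGB2HSV).astype(int);v,u=np.mgrid[:420,:560];P=pts(n,d)
    m=(h[...,1]<80)&(h[...,2]>120)&(u>=win[0])&(v>=win[1])&(u<win[2])&(v<win[3])
    pp=np.stack([u[m],v[m]],-1).astype(np.float32)
    l=cv2.fitLine(pp,cv2.DIST_HUBER,0,.01,.01).ravel()
    return pp,l,P[m]
E
python3 - <<'E'
from h import *
from rig import *
pp,l,Q=tubeline("side",2,(254,214,276,230));print(len(pp),l,pp.min(0),pp.max(0),np.median(Q,0))
s=read_state();R=np.array(s["tcp_rot"]);p=np.array(s["position"])
for s_ in (.012,.015):
    for x in(.193-s_,.215-s_,.15-s_): print(s_,(p+R@[x,0,-.0077]).round(4),proj("side",p+R@[x,0,-.0077]).round(1))
pr,d=load("side",2);h=cv2.cvtColor(pr,cv2.COLOR_RGB2HSV);print(h[212:228,250:270,2])
E
```

```text
46 [  0.8335553    0.55243605 265.54462    222.08011   ] [260. 218.] [271. 226.] [ 0.46453586 -0.02637891  0.08211667]
0.012 [ 0.4642 -0.0071  0.0799] [261.  219.2]
0.012 [0.4606 0.0145 0.0799] [255.7 215.9]
0.012 [ 0.4714 -0.0495  0.0799] [271.8 225.9]
0.015 [ 0.4647 -0.0101  0.0799] [261.8 219.7]
0.015 [0.4611 0.0116 0.0799] [256.4 216.3]
0.015 [ 0.4719 -0.0525  0.0799] [272.6 226.4]
[[ 71  72  71  60  61  61  68  66 103 106  83 125 130 101  62  49  55  52
   55 121]
 [ 73  72  76  68  76  65  96  82 127 128  99  61  49  59  49  47 113 127
  124 194]
 [ 70  75  73  93  80  70 113  90  59  55  56  57  49 113 124 120 191 202
  199 193]
 [ 74  70  70 107  79  56  48  49  57  65 117 119 122 185 193 192 189 191
  193 196]
 [ 75  60  54  57  57  47  54  52  58  95 178 194 185 182 182 184 185 188
  183 191]
 [ 52  53  49  67 135  86  49  52  56  70 131 166 179 178 176 178 187 184
  188 187]
 [ 70 130 136 149 215 172  92  55  53  57 144 166 199 186 179 181 182 185
  187 185]
 [145 210 218 211 207 217 169  91  50  77 206 230 239 215 201 179 178 179
  183 187]
 [200 207 209 209 207 206 216 164 105  99 132 184 212 231 228 206 190 177
  181 184]
 [196 200 207 213 207 206 203 211 187 151 137 132 142 200 222 235 222 193
  186 176]
 [195 193 202 208 210 207 204 202 208 215 189 163 131 126 156 201 226 225
  210 196]
 [202 194 198 205 203 208 207 207 200 203 211 213 170 132 125 132 182 214
  231 224]
 [208 201 199 197 204 207 209 210 204 196 202 205 210 185 159 139 126 145
  202 222]
 [214 209 203 196 196 202 206 206 207 202 199 200 206 208 214 188 152 132
  127 175]
 [207 211 210 203 203 202 204 204 203 204 207 201 202 203 210 209 215 177
  136 126]
 [212 207 208 207 202 202 199 206 204 204 206 206 198 198 202 206 209 214
  186 158]]
```

Emit:
{"name": "arm_command", "arguments": {
  "commands": [
    {"translation": [0,0,0],"dr": [0,0,0.35],"jaw": 1},
    {"translation": [0,0,0],"dr": [0,0,0.35],"jaw": 1},
    {"translation": [0,0,0],"dr": [0,0,0.35],"jaw": 1},
    {"translation": [0,0,0],"dr": [0,0,0.35],"jaw": 1},
    {"translation": [0,0,0],"dr": [0,0,0.34],"jaw": 1},
    {"translation": [0.2,0.1,0],"dr": [0,0,0],"jaw": 1},
    {"translation": [0.5,0.3,0],"dr": [0,0,0],"jaw": 1},
    {"translation": [0.6,0.35,0],"dr": [0,0,0],"jaw": 1},
    {"translation": [0.6,0.35,0],"dr": [0,0,0],"jaw": 1},
    {"translation": [0.6,0.35,0],"dr": [0,0,0],"jaw": 1},
    {"translation": [0.6,0.3,0],"dr": [0,0,0],"jaw": 1},
    {"translation": [0.5,0.2,0],"dr": [0,0,0],"jaw": 1}
  ]
}}

```text
time_s: 8.27
position: [0.5453, -0.0951, 0.072]
tcp_rot: [[0.014, 1.0, -0.0], [1.0, -0.014, 0.0], [0.0, -0.0, -1.0]]
force: [-0.5, -0.6, -2.0]
opening: 0.226
```

Emit:
{"name": "arm_command", "arguments": {
  "commands": [
    {"translation": [0,0,0],"dr": [0,0,0],"jaw": 1},
    {"translation": [0,0,0],"dr": [0,0,0],"jaw": 1},
    {"translation": [0,0,0],"dr": [0,0,0],"jaw": 1},
    {"translation": [0,0,0],"dr": [0,0,0],"jaw": 1}
  ]
}}

```text
time_s: 8.6
position: [0.5443, -0.0971, 0.0722]
tcp_rot: [[0.016, 1.0, -0.0], [1.0, -0.016, -0.0], [-0.0, -0.0, -1.0]]
force: [-0.0, -0.2, -2.1]
opening: 0.234
```

```bash
cat > look.py <<'E'
import sys
from h import *
from rig import *
k=int(sys.argv[1]);a=[]
for n,r in(("top",(165,180,265,280)),("side",(225,155,325,255))):
    p,d=capture(n);np.savez(f"{n}{k}.npz",p=p,d=d);x0,y0,x1,y1=r
    a.append(cv2.resize(p[y0:y1,x0:x1],(400,400),interpolation=cv2.INTER_CUBIC))
cv2.imwrite(f"pics/k{k}.png",np.hstack(a)[:,:,::-1])
show(None)
E
python3 look.py 3
```

```text
t 8.7 pos [ 0.5443 -0.0972  0.0723] yawx 89.07 z [-3.e-04 -0.e+00 -1.e+00] F [ 0.07 -1.38 -1.31] M [-0.136  0.037  0.019] open 0.227 j [-21.7  38.2  99.7  -0.   42.2 -20.8]
```

View pics/k3.png

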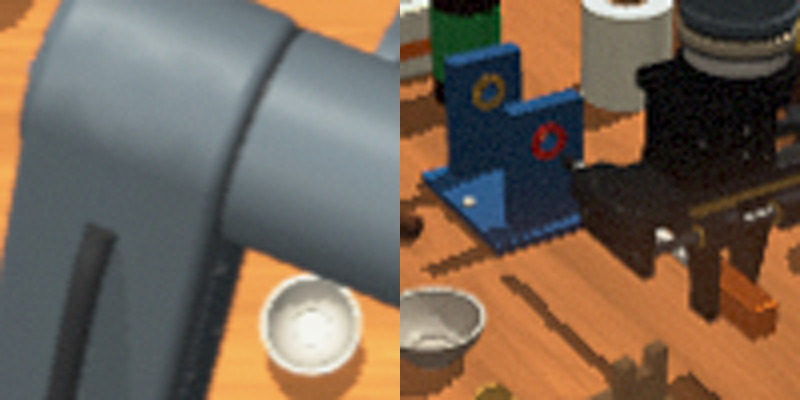

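Run:
```python
from h import *
from rig import *
s=read_state();R=np.array(s["tcp_rot"]);p=np.array(s["position"])
for x in(.202,.193,.18): print((p+R@[x,0,-.0077]).round(4),proj("side",p+R@[x,0,-.0077]).round(1))
p,d=load("side",3);x0,y0,x1,y1=245,170,300,215
a=cv2.resize(p[y0:y1,x0:x1],None,fx=14,fy=13,interpolation=cv2.INTER_NEAREST)
a=np.clip(a.astype(float)*1.8,0,255).astype(np.uint8);cv2.imwrite("pics/z3.png",a[:,:,::-1])
```

```text
[0.5476 0.1047 0.08  ] [266.  193.7]
[0.5475 0.0957 0.08  ] [267.5 195. ]
[0.5472 0.0827 0.08  ] [269.8 196.9]
```

View pics/z3.png

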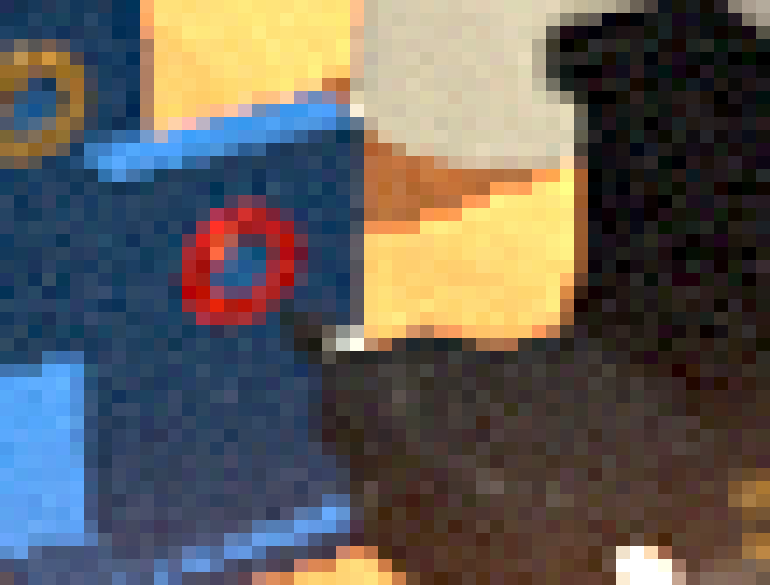

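The tip is visible at about (265.5,194), where it was predicted, and it lines up with the red ring centre at (261.6,189.9). I'll go in slowly and watch the force.

Emit:
{"name": "arm_command", "arguments": {
  "commands": [
    {"translation": [0.2,0,0],"dr": [0,0,0],"jaw": 1},
    {"translation": [0.2,0,0],"dr": [0,0,0],"jaw": 1},
    {"translation": [0.2,0,0],"dr": [0,0,0],"jaw": 1},
    {"translation": [0.2,0,0],"dr": [0,0,0],"jaw": 1},
    {"translation": [0.15,0,0],"dr": [0,0,0],"jaw": 1},
    {"translation": [0.15,0,0],"dr": [0,0,0],"jaw": 1},
    {"translation": [0.1,0,0],"dr": [0,0,0],"jaw": 1},
    {"translation": [0,0,0],"dr": [0,0,0],"jaw": 1}
  ]
}}

```text
time_s: 9.37
position: [0.545, -0.0658, 0.0723]
tcp_rot: [[0.014, 1.0, -0.0], [1.0, -0.014, 0.0], [0.0, -0.0, -1.0]]
force: [-0.3, -0.3, -1.5]
opening: 0.225
```

```bash
python3 look.py 4
python3 - <<'E'
from h import *
from rig import *
s=read_state();R=np.array(s["tcp_rot"]);p=np.array(s["position"])
for x in(.202,.193,.18): print((p+R@[x,0,-.0077]).round(4),proj("side",p+R@[x,0,-.0077]).round(1))
p,d=load("side",4);x0,y0,x1,y1=235,165,290,210
a=cv2.resize(p[y0:y1,x0:x1],None,fx=14,fy=13,interpolation=cv2.INTER_NEAREST)
a=np.clip(a.astype(float)*1.8,0,255).astype(np.uint8);cv2.imwrite("pics/z4.png",a[:,:,::-1])
E
```

```text
t 9.47 pos [ 0.5452 -0.0664  0.0723] yawx 89.15 z [ 1.e-04 -1.e-04 -1.e+00] F [-0.53 -0.5  -1.76] M [-0.082  0.014 -0.022] open 0.226 j [-18.6  38.  100.2  -0.   41.8 -17.7]
[0.5482 0.1356 0.08  ] [260.7 189.4]
[0.548  0.1266 0.08  ] [262.3 190.6]
[0.5478 0.1136 0.08  ] [264.5 192.4]
```

View pics/z4.png

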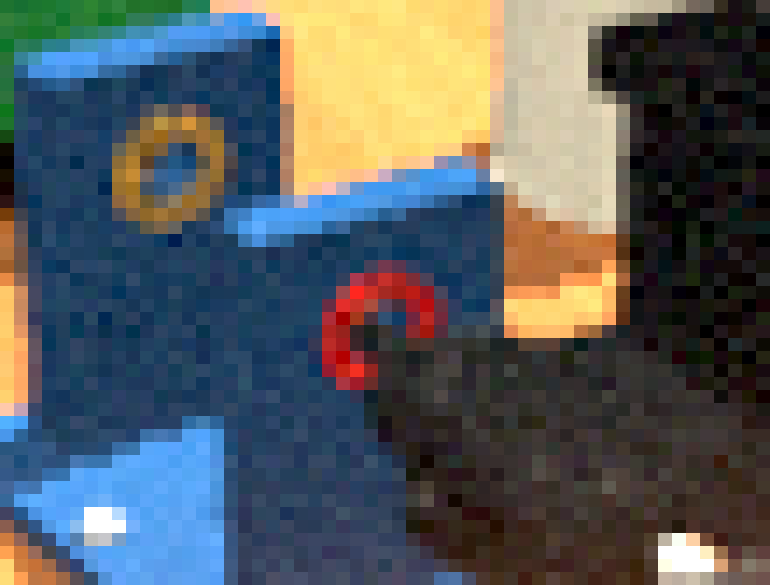

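Emit:
{"name": "arm_command", "arguments": {
  "commands": [
    {"translation": [0.1,0,-0.03],"dr": [0,0,0],"jaw": 1},
    {"translation": [0.15,0,0],"dr": [0,0,0],"jaw": 1},
    {"translation": [0.15,0,0],"dr": [0,0,0],"jaw": 1},
    {"translation": [0.15,0,0],"dr": [0,0,0],"jaw": 1},
    {"translation": [0.15,0,0],"dr": [0,0,0],"jaw": 1},
    {"translation": [0.1,0,0],"dr": [0,0,0],"jaw": 1},
    {"translation": [0,0,0],"dr": [0,0,0],"jaw": 1}
  ]
}}

```text
time_s: 10.05
position: [0.5453, -0.0458, 0.073]
tcp_rot: [[0.014, 1.0, -0.0], [1.0, -0.014, 0.0], [0.0, -0.0, -1.0]]
force: [0.4, 0.0, -1.0]
opening: 0.226
```

```bash
python3 look.py 5
```

```text
t 10.15 pos [ 0.5454 -0.0463  0.073 ] yawx 89.15 z [ 0.e+00 -1.e-04 -1.e+00] F [-0.71 -0.84 -1.26] M [-0.165  0.062 -0.031] open 0.227 j [-16.6  37.8 100.5  -0.   41.7 -15.7]
```

View pics/k5.png

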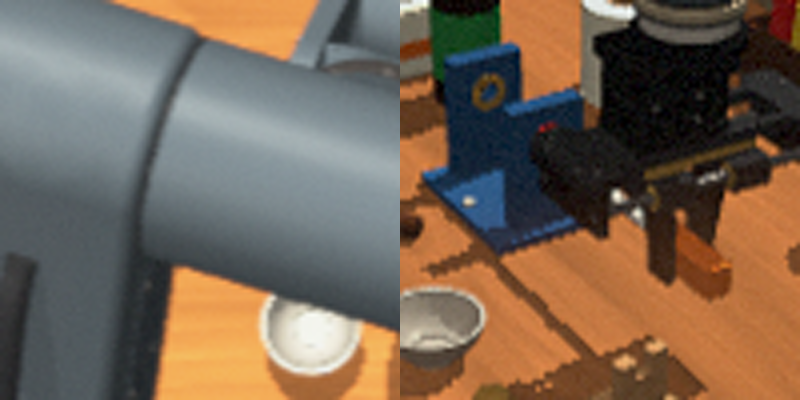

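Emit:
{"name": "arm_command", "arguments": {
  "commands": [
    {"translation": [0.2,0,0],"dr": [0,0,0],"jaw": 1},
    {"translation": [0.25,0,0],"dr": [0,0,0],"jaw": 1},
    {"translation": [0.25,0,0],"dr": [0,0,0],"jaw": 1},
    {"translation": [0.25,0,0],"dr": [0,0,0],"jaw": 1},
    {"translation": [0.25,0,0],"dr": [0,0,0],"jaw": 1},
    {"translation": [0.25,0,0],"dr": [0,0,0],"jaw": 1},
    {"translation": [0.25,0,0],"dr": [0,0,0],"jaw": 1},
    {"translation": [0.2,0,0],"dr": [0,0,0],"jaw": 1},
    {"translation": [0.1,0,0],"dr": [0,0,0],"jaw": 1},
    {"translation": [0,0,0],"dr": [0,0,0],"jaw": 1}
  ]
}}

```text
time_s: 10.98
position: [0.5461, 0.0042, 0.0731]
tcp_rot: [[0.014, 1.0, -0.0], [1.0, -0.014, 0.0], [0.0, -0.0, -1.0]]
force: [-0.7, -0.5, -2.1]
opening: 0.228
```

```bash
python3 look.py 6
python3 - <<'E'
from h import *
p,d=load("side",6);x0,y0,x1,y1=230,160,285,205
a=cv2.resize(p[y0:y1,x0:x1],None,fx=14,fy=13,interpolation=cv2.INTER_NEAREST)
a=np.clip(a.astype(float)*1.8,0,255).astype(np.uint8);cv2.imwrite("pics/z6.png",a[:,:,::-1])
E
```

```text
t 11.08 pos [0.5462 0.0035 0.0731] yawx 89.15 z [ 1.e-04 -2.e-04 -1.e+00] F [-0.08  0.33 -1.33] M [-0.152  0.01   0.002] open 0.228 j [-11.4  37.7 100.6  -0.   41.6 -10.5]
```

View pics/k6.png

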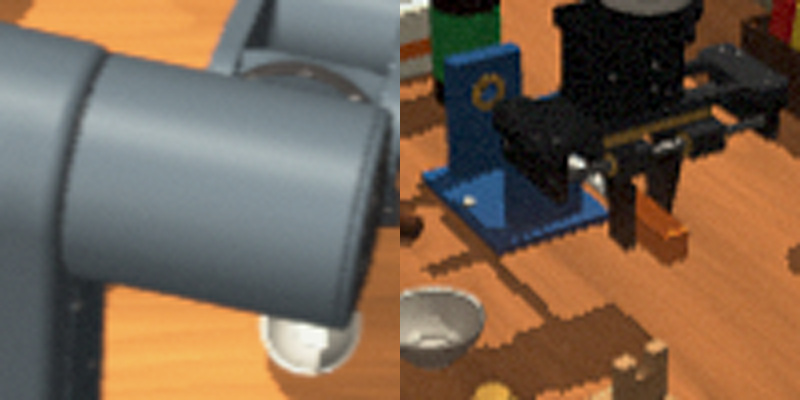

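View pics/z6.png

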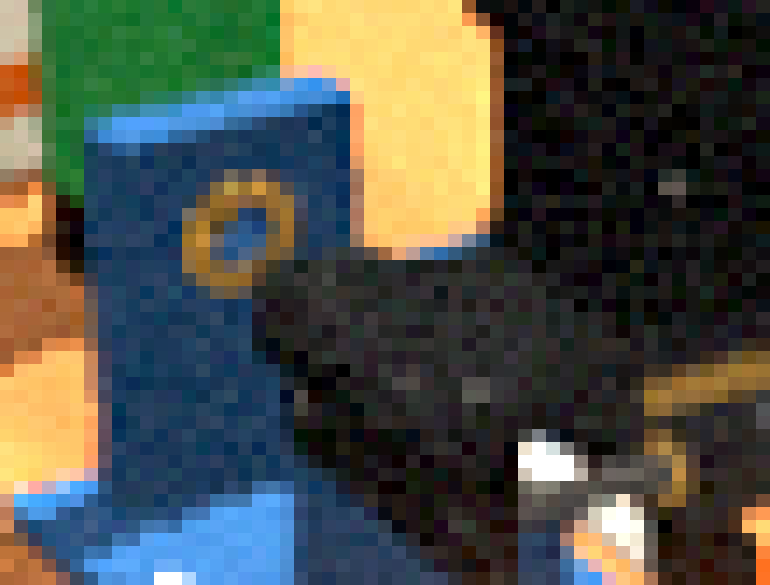

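Emit:
{"name": "arm_command", "arguments": {
  "commands": [
    {"translation": [0.15,0,0],"dr": [0,0,0],"jaw": 1},
    {"translation": [0.15,0,0],"dr": [0,0,0],"jaw": 1},
    {"translation": [0.15,0,0],"dr": [0,0,0],"jaw": 1},
    {"translation": [0.15,0,0],"dr": [0,0,0],"jaw": 1},
    {"translation": [0.15,0,0],"dr": [0,0,0],"jaw": 1},
    {"translation": [0.15,0,0],"dr": [0,0,0],"jaw": 1},
    {"translation": [0.1,0,0],"dr": [0,0,0],"jaw": 1},
    {"translation": [0,0,0],"dr": [0,0,0],"jaw": 1}
  ]
}}

```text
time_s: 11.75
position: [0.5464, 0.0291, 0.073]
tcp_rot: [[0.014, 1.0, -0.0], [1.0, -0.014, 0.0], [0.0, -0.0, -1.0]]
force: [0.0, -0.3, -2.1]
opening: 0.23
```

```bash
python3 look.py 7
python3 - <<'E'
from h import *
p,d=load("side",7);x0,y0,x1,y1=230,160,285,205
a=cv2.resize(p[y0:y1,x0:x1],None,fx=14,fy=13,interpolation=cv2.INTER_NEAREST)
a=np.clip(a.astype(float)*1.8,0,255).astype(np.uint8);cv2.imwrite("pics/z7.png",a[:,:,::-1])
E
```

```text
t 11.85 pos [0.5466 0.0286 0.0731] yawx 89.15 z [ 1.e-04 -1.e-04 -1.e+00] F [-0.37  0.38 -2.47] M [-0.089  0.014 -0.002] open 0.226 j [ -8.7  37.8 100.5  -0.   41.7  -7.8]
```

View pics/z7.png

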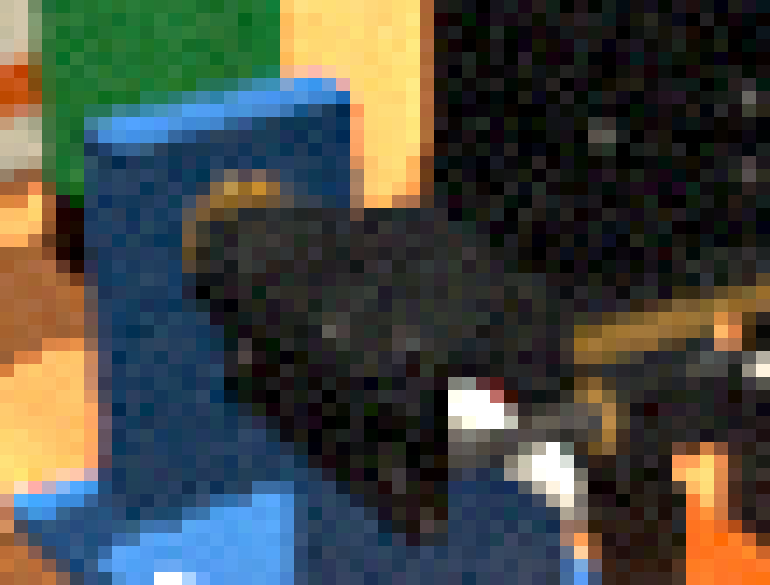

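Emit:
{"name": "arm_command", "arguments": {
  "commands": [
    {"translation": [0.15,0,0],"dr": [0,0,0],"jaw": 1},
    {"translation": [0.2,0,0],"dr": [0,0,0],"jaw": 1},
    {"translation": [0.2,0,0],"dr": [0,0,0],"jaw": 1},
    {"translation": [0.2,0,0],"dr": [0,0,0],"jaw": 1},
    {"translation": [0.2,0,0],"dr": [0,0,0],"jaw": 1},
    {"translation": [0.2,0,0],"dr": [0,0,0],"jaw": 1},
    {"translation": [0.2,0,0],"dr": [0,0,0],"jaw": 1},
    {"translation": [0.15,0,0],"dr": [0,0,0],"jaw": 1},
    {"translation": [0.1,0,0],"dr": [0,0,0],"jaw": 1},
    {"translation": [0,0,0],"dr": [0,0,0],"jaw": 1},
    {"translation": [0,0,0],"dr": [0,0,0],"jaw": 1}
  ]
}}

```text
time_s: 12.77
position: [0.5472, 0.0686, 0.073]
tcp_rot: [[0.015, 1.0, 0.0], [1.0, -0.015, -0.0], [-0.0, 0.0, -1.0]]
force: [0.2, -0.1, -1.7]
opening: 0.229
```

```bash
sed -i 's/(165,180,265,280)/(115,160,215,260)/' look.py; python3 look.py 8
```

```text
t 12.87 pos [0.5472 0.0683 0.073 ] yawx 89.12 z [ 0.e+00 -1.e-04 -1.e+00] F [-0.82  0.22 -1.35] M [-0.155  0.057 -0.024] open 0.225 j [-4.5 38.  99.9 -0.  42.1 -3.6]
```

View pics/k8.png

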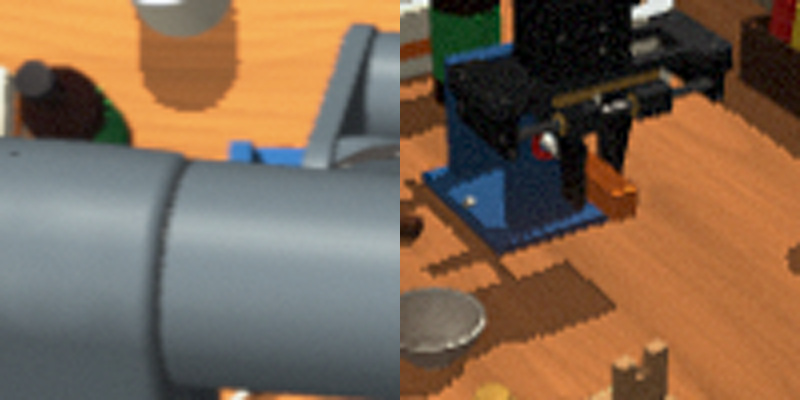

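Run:
```python
from h import *
from rig import *
s=read_state();R=np.array(s["tcp_rot"]);p=np.array(s["position"])
c=p+R@[-.013,0,-.0077]  # predicted handle centre
print(c)
pr,d=load("side",8);x0,y0,x1,y1=250,180,296,216;k=16
a=cv2.resize(pr[y0:y1,x0:x1],None,fx=k,fy=k,interpolation=0)
a=np.clip(a.astype(float)*1.5,0,255).astype(np.uint8)[:,:,::-1].copy()
q=(proj("side",HAND[0]@np.array([R[:,0],-R[:,1],-R[:,2]])+c)-[x0-.5,y0-.5])*k-.5
for i in range(8):
    for j in(1,2,4):
        if not i&j: cv2.line(a,tuple(np.int32(q[i])),tuple(np.int32(q[i|j])),(0,255,0),1)
cv2.imwrite("pics/z8.png",a)
P=pts("side",d);h=cv2.cvtColor(pr,cv2.COLOR_RGB2HSV)
v,u=np.mgrid[:420,:560]
m=(h[...,0]<20)&(h[...,1]>190)&(u>270)&(u<286)&(v>188)&(v<212)&(abs(P[...,2]-.08)<.02)&(P[...,1]<.1)
Q=P[m];print(len(Q),np.percentile(Q,[2,50,98],axis=0).round(4))
```

```text
[0.54697864 0.05531858 0.08074699]
138 [[0.5353 0.0203 0.0718]
 [0.5431 0.0374 0.089 ]
 [0.5577 0.0732 0.0936]]
```

View pics/z8.png

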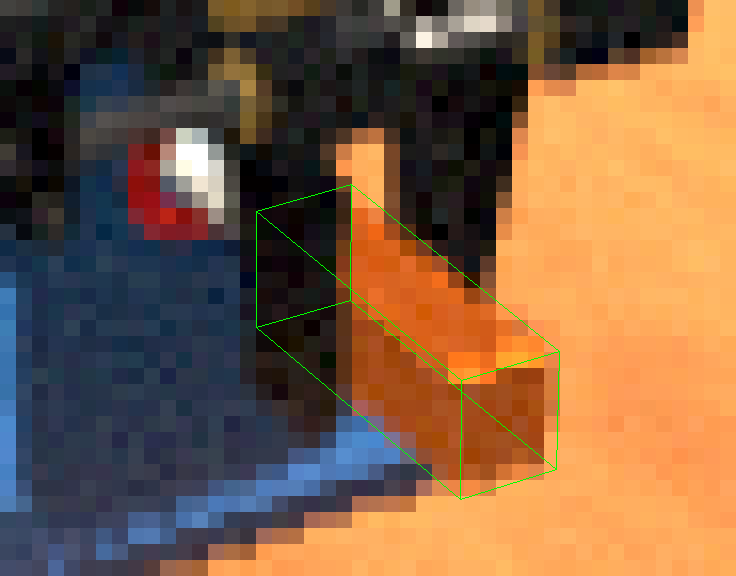

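Run:
```python
from h import *
from rig import *
s=read_state();R=np.array(s["tcp_rot"]);p=np.array(s["position"])
Rh=np.array([R[:,0],-R[:,1],-R[:,2]]).T
pr,d=load("side",8);x0,y0,x1,y1=roi=(272,196,290,216)
h=cv2.cvtColor(pr,cv2.COLOR_RGB2HSV).astype(int)
print(h[208,270:290].tolist())
m=((h[...,1]>185)&(h[...,0]<18))[y0:y1,x0:x1].astype(float)
for r in m.astype(int): print(''.join('.#'[i] for i in r))
# weights: ignore finger region (upper-left dark)
val=h[...,2][y0:y1,x0:x1]; w=(val>90)|(m>0)
best=[]
for ds in np.arange(-.006,.0101,.001):
  for dx in np.arange(-.004,.0041,.001):
   for dz in(-.002,-.001,0,.001,.002):
    c=p+R@[-.013+ds,dx,-.0077-dz]
    best.append(((np.abs(rend("side",HAND,Rh,c,roi)-m)*w).sum(),ds,dx,dz))
best.sort();print(np.round(best[:12],4))
```

```text
[[107, 143, 116], [106, 148, 138], [107, 150, 131], [107, 146, 124], [107, 152, 131], [122, 41, 81], [9, 165, 96], [11, 204, 110], [11, 210, 113], [12, 248, 106], [11, 219, 106], [10, 203, 107], [12, 207, 118], [11, 204, 109], [12, 170, 190], [12, 167, 196], [12, 168, 190], [13, 171, 185], [13, 175, 178], [13, 170, 178]]
######............
########..........
########..........
#########.........
##########........
############......
############......
############......
#############.....
..##########......
...#########......
....########......
.....#######......
......####........
..................
..................
..................
..................
..................
..................
[[ 1.41882e+01  7.00000e-03  1.00000e-03 -1.00000e-03]
 [ 1.45020e+01  4.00000e-03 -1.00000e-03  1.00000e-03]
 [ 1.47569e+01  8.00000e-03  2.00000e-03 -2.00000e-03]
 [ 1.48196e+01  2.00000e-03 -2.00000e-03  2.00000e-03]
 [ 1.50000e+01  7.00000e-03  1.00000e-03  0.00000e+00]
 [ 1.50078e+01  5.00000e-03  0.00000e+00  0.00000e+00]
 [ 1.51255e+01  1.00000e-02  3.00000e-03 -2.00000e-03]
 [ 1.51294e+01  7.00000e-03  1.00000e-03 -2.00000e-03]
 [ 1.51882e+01  9.00000e-03  2.00000e-03 -2.00000e-03]
 [ 1.52549e+01  8.00000e-03  2.00000e-03 -1.00000e-03]
 [ 1.53137e+01  4.00000e-03 -1.00000e-03  2.00000e-03]
 [ 1.53176e+01  5.00000e-03  0.00000e+00  1.00000e-03]]
```

Emit:
{"name": "arm_command", "arguments": {
  "commands": [
    {"translation": [-0.08,0,0],"dr": [0,0,0],"jaw": 1},
    {"translation": [0,0,0],"dr": [0,0,0],"jaw": 1},
    {"translation": [0,0,0],"dr": [0,0,0],"jaw": 1},
    {"translation": [0,0,0],"dr": [0,0,0],"jaw": 1},
    {"translation": [0,0,0],"dr": [0,0,0],"jaw": 1},
    {"translation": [0,0,0],"dr": [0,0,0],"jaw": 1}
  ]
}}

```text
time_s: 13.37
position: [0.5471, 0.0664, 0.073]
tcp_rot: [[0.015, 1.0, -0.0], [1.0, -0.015, 0.0], [0.0, -0.0, -1.0]]
force: [-1.1, 1.0, -2.1]
opening: 0.229
```

```bash
python3 look.py 9
python3 - <<'E'
from h import *
a=[]
for k in(0,9):
    p,d=load("side",k);a.append(cv2.resize(p[165:240,205:255],(390,585),interpolation=0))
cv2.imwrite("pics/z9.png",np.clip(np.hstack(a)*1.3,0,255).astype(np.uint8)[:,:,::-1])
for n in("top","side"):
    p0,_=load(n,0);p9,_=load(n,9);print(n)
p,d=load("top",9);cv2.imwrite("pics/t9.png",p[:,:,::-1])
E
```

```text
t 13.47 pos [0.5471 0.0665 0.0731] yawx 89.13 z [-0. -0. -1.] F [-0.04 -0.63 -1.35] M [-0.157  0.02  -0.025] open 0.232 j [-4.7 38.  99.9 -0.  42.1 -3.8]
top
side
```

View pics/z9.png

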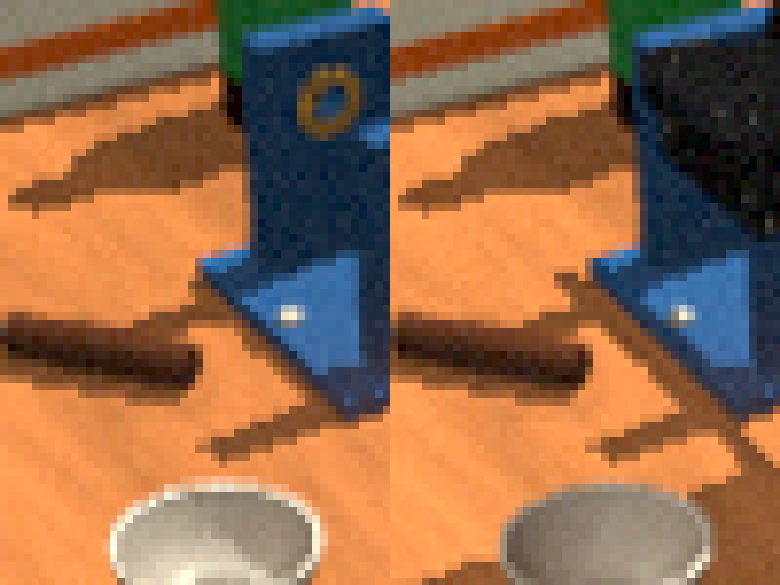

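View pics/t9.png

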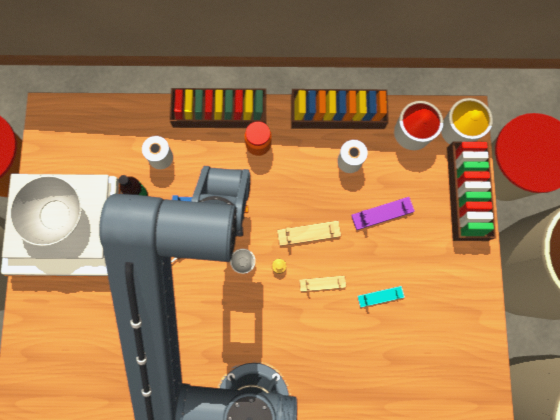

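The tip's shadow is visible past the brass cheek, at about (556,277) in the right panel. I can use it to measure the protrusion independently.

Run:
```python
from h import *
def g(u,v,z=0): return ray("side",u,v,z)
f=lambda X,Y:(205+X/7.8-.5,165+Y/7.8-.5)
x0=.549
G1=g(*f(197,442));G2=g(*f(215,466));print("red cheek shadow corners",G1,G2,"sep",np.linalg.norm(G1-G2))
L1=(G1-[x0-.03,.1475,.11])/.11;L2=(G2-[x0-.03,.1315,.11])/.11;print("L",L1,L2)
T=g(*f(166,277));print("tip shadow",T)
for L in(L1,L2,(L1+L2)/2):
    P=T-.08*L;print("tip",P,"protrusion",P[1]-.2415)
# initial tip shadow in side0
p,d=load("side",0);a=cv2.resize(p[235:275,235:290],None,fx=14,fy=14,interpolation=0);cv2.imwrite("pics/s0.png",a[:,:,::-1])
a=[cv2.resize(load("side",k)[0][190:230,222:250],None,fx=14,fy=14,interpolation=0) for k in(0,9)]
cv2.imwrite("pics/s9.png",np.hstack(a)[:,:,::-1])
```

```text
red cheek shadow corners [0.44370002 0.14065282 0.        ] [0.44176022 0.12221046 0.        ] sep 0.018544102035037167
L [-0.68454525 -0.06224707 -1.        ] [-0.70217982 -0.08445041 -1.        ]
tip shadow [0.49067917 0.2595969  0.        ]
tip [0.54544279 0.26457666 0.08      ] protrusion 0.02307666152464427
tip [0.54685356 0.26635293 0.08      ] protrusion 0.02485292806783901
tip [0.54614817 0.26546479 0.08      ] protrusion 0.02396479479624164
```

View pics/s0.png

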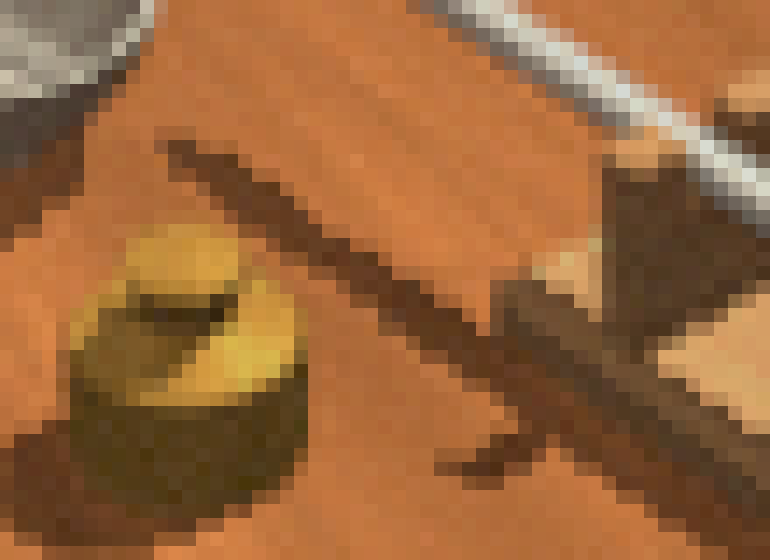

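View pics/s9.png

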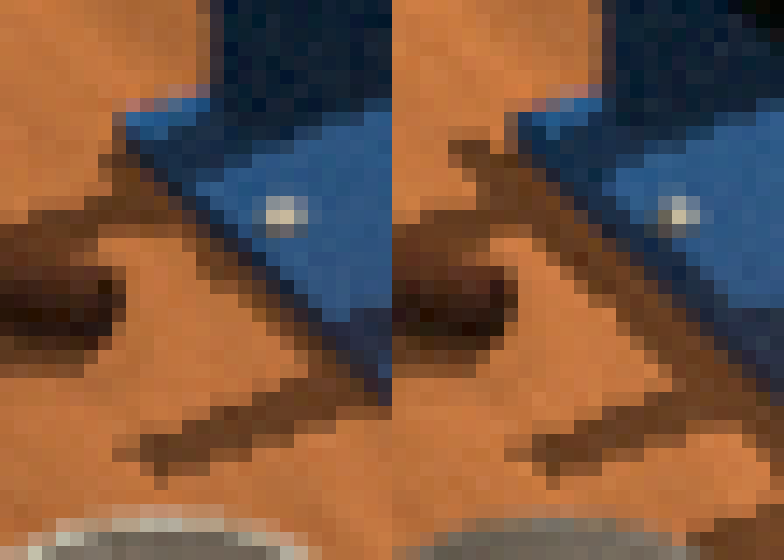

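Run:
```python
from h import *
from scipy.ndimage import map_coordinates
def V(k,xs,ys):
    p,d=load("side",k);g=p.astype(float)[...,0]
    q=proj("side",np.stack([xs,ys,0*xs],-1));return map_coordinates(g,[q[...,1],q[...,0]],order=1)
ys=np.arange(.205,.290,.003);print("y",(ys*1000).astype(int))
for k in(0,9):
  for x in(.468,.473,.478,.483,.486,.489,.492,.495,.498):
    print(k,x,V(k,x+0*ys,ys).astype(int))
ys=np.arange(.105,.165,.003);print((ys*1000).astype(int))
for x in(.445,.45,.455,.46): print(x,V(0,x+0*ys,ys).astype(int))
# initial tip shadow, along spindle dir
a=np.array([-.166,.986]);
G=np.array(ray("side",246.3,245.2,0))[:2];print("G",G)
t=np.arange(-.03,.02,.0025);n=np.array([.986,.166])
print((t*1000).round(1))
for o in(-.006,-.003,0,.003,.006):
    q=G+t[:,None]*a+o*n;print(o,V(0,q[:,0],q[:,1]).astype(int))
L=np.array([-.693,-.073]);print("init tip via shadow",G-.045*L*1)
```

```text
y [205 208 211 214 217 220 223 226 229 232 235 238 241 244 247 250 253 256
 259 262 265 268 271 274 277 280 283 286 289]
0 0.468 [ 84  88  97  99  97  97  98  97  94 118 159 177 182 185 184 185 184 184
 183 182 183 185 187 187 187 187 187 188 189]
0 0.473 [ 91 115 132 125 111 103  99  97  97  99 121 157 188 194 190 188 187 185
 186 185 183 184 184 184 184 184 184 182 182]
0 0.478 [158 171 177 168 135 102  90  92  94 109 141 171 180 188 189 189 190 189
 189 189 189 189 187 186 186 185 184 185 187]
0 0.483 [192 192 192 184 158 131 110  93  94 119 162 177 185 188 188 188 186 184
 184 185 186 189 190 189 189 188 188 189 187]
0 0.486 [190 190 191 169 144 124 106  90  91  98 125 164 183 186 185 184 184 183
 182 181 182 185 188 187 187 185 184 184 184]
0 0.489 [184 184 171 148 128 113  96  92  91 100 136 168 177 184 186 185 183 181
 181 182 180 179 181 182 181 182 180 181 181]
0 0.492 [179 177 154 130 114  98  91  94  92  95 119 150 158 169 187 187 185 182
 179 181 182 180 181 182 182 183 183 182 182]
0 0.495 [142 145 142 123 106  89  91  93  95  95  99 102 116 125 135 162 187 184
 183 184 
[... 1699 characters left out ...]
80 151 126 107 101 102 107 156 189 193 193 192 188
 185 180 176]
G [0.42617551 0.00871882]
[-30.  -27.5 -25.  -22.5 -20.  -17.5 -15.  -12.5 -10.   -7.5  -5.   -2.5
  -0.    2.5   5.    7.5  10.   12.5  15.   17.5]
-0.006 [159 169 169 173 174 176 177 179 163 165 175 173 172 172 171 172 175 175
 160 116]
-0.003 [120 115 123 128 135 143 151 157 147 129 145 179 170 177 175 176 176 178
 180 146]
0 [102 100 101 101 103 104 108 112 114 113 108 117 135 156 179 183 183 183
 181 163]
0.003 [101 101 102 100 100 100 100  98 101 100 106 100 115 148 167 181 186 186
 185 181]
0.006 [ 98 104  98  97 116 102 105  96 100 130 153 146 142 165 174 182 185 184
 183 182]
init tip via shadow [0.45736051 0.01200382]
```

The shadow edges put the tip 29 mm past the brass face, and the handle and arm reckoning gives about 29.5 mm. Both allow the 22 mm black tip plus about 7 mm of bare metal. Contact forces are negligible, so I'm handing in.

```bash
python3 -c "
from h import *
from rig import *
show(None);hand_in()"
```

```text
t 13.47 pos [0.5471 0.0665 0.0731] yawx 89.13 z [-0. -0. -1.] F [-0.04 -0.63 -1.35] M [-0.157  0.02  -0.025] open 0.232 j [-4.7 38.  99.9 -0.  42.1 -3.8]
the job is handed in; nothing more can be done
```

I lifted the spindle by its orange handle and threaded it through the red bushing and then the brass one. I handed in with the gripper still holding it at 13.5 s.

**Protrusion:** the tip stands about 29 mm past the brass face: the 22 mm black tip plus about 7 mm of bare metal. I measured this from shadow edges; my reckoning from the handle and arm position gave about 29.5 mm. A coarser first reading of the same shadow gave about 24 mm, which would leave only 2 mm of bare metal. I trusted the finer one. Neither camera could see the tip itself at the end, because the arm and gripper blocked the view.

**Level and force:** the tool was vertical to within the reading. The opening reading of about 20 mm matches the handle's width. The wrist force, about 1.4 N, was mostly the spindle's own weight, so there was no noticeable push on the bushings. An earlier picture suggested the tip sagged by 1 mm at most, and I raised the tool 0.75 mm to offset it.

**Other things:** I saw no sign that anything else on the counter had moved. The arm hid part of the counter in the last pictures.

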